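Flag the bulb rest whose spring has gone soft

TASK

Three sprung graphite rests for hot glass bulbs stand in a row on the glassblower's bench, and the flame has drawn the temper from one of their springs. Work along the row from the robot's left to its right: with the fingertips press each rest's pad down about a centimetre and let it come back up, to feel which is softest. Then push the softest rest's red tag down flat, leave the other two tags up, and do not pick up or shift anything else on the bench.

Things in the scene. Friction and masses are not known exactly. Their poses are not given: they have to be found in the camera images.
- rest_a: one of three look-alike sprung bulb rests, bolted to the bench: a round blue-grey cast foot 86 mm across with a 50 mm wide tongue reaching to 106 mm from its centre, a steel barrel, a bare coil spring and a dark graphite pad on top, 62 mm high in all. Origin on the bench under the pad's axis; z up; the tongue with the red tag points along the rest's own -x (roughly to the robot). The names tell nothing of the springs
- rest_a_seat (a point): centre of the pad's dished top face, where to press: 59 mm above the bench when up (the tired spring has taken a set and lets its pad sit a quarter of a millimetre lower, too little to see or to read off), and it goes straight down with the pad, at most 15 mm, and springs back by itself. The graphite pad is 60 mm across; a rim 5 mm wide stands 3 mm above this face. Pressed 10 mm, the two sound springs push back with 6 to 8 N and the softened one with less than 3 N
- rest_a_tag (a joint): angle of that rest's red tag: 0 fully up (40 degrees above level), 0.70 rad flat down on its stop; starts between 0 and 0.12. A stiff hinge: it stays where it is left, and pressing from above 22 mm out from the hinge takes about 3 N
- rest_a_hinge (a point): middle of the tag's hinge line, 18 mm above the bench and 48 mm from the pad's axis along the rest's -x. The tag is a red plate 50 mm long (outward from the hinge, away from the pad), 36 mm wide, 3 mm thick, with a white stripe near its free end; lying flat its upper face is 19.5 mm above the bench; up, its free end is about 50 mm above the bench
- rest_b: one of three look-alike sprung bulb rests, bolted to the bench: a round blue-grey cast foot 86 mm across with a 50 mm wide tongue reaching to 106 mm from its centre, a steel barrel, a bare coil spring and a dark graphite pad on top, 62 mm high in all. Origin on the bench under the pad's axis; z up; the tongue with the red tag points along the rest's own -x (roughly to the robot). The names tell nothing of the springs
- rest_b_seat (a point): centre of the pad's dished top face, where to press: 59 mm above the bench when up (the tired spring has taken a set and lets its pad sit a quarter of a millimetre lower, too little to see or to read off), and it goes straight down with the pad, at most 15 mm, and springs back by itself. The graphite pad is 60 mm across; a rim 5 mm wide stands 3 mm above this face. Pressed 10 mm, the two sound springs push back with 6 to 8 N and the softened one with less than 3 N
- rest_b_tag (a joint): angle of that rest's red tag: 0 fully up (40 degrees above level), 0.70 rad flat down on its stop; starts between 0 and 0.12. A stiff hinge: it stays where it is left, and pressing from above 22 mm out from the hinge takes about 3 N
- rest_b_hinge (a point): middle of the tag's hinge line, 18 mm above the bench and 48 mm from the pad's axis along the rest's -x. The tag is a red plate 50 mm long (outward from the hinge, away from the pad), 36 mm wide, 3 mm thick, with a white stripe near its free end; lying flat its upper face is 19.5 mm above the bench; up, its free end is about 50 mm above the bench
- rest_c: one of three look-alike sprung bulb rests, bolted to the bench: a round blue-grey cast foot 86 mm across with a 50 mm wide tongue reaching to 106 mm from its centre, a steel barrel, a bare coil spring and a dark graphite pad on top, 62 mm high in all. Origin on the bench under the pad's axis; z up; the tongue with the red tag points along the rest's own -x (roughly to the robot). The names tell nothing of the springs
- rest_c_seat (a point): centre of the pad's dished top face, where to press: 59 mm above the bench when up (the tired spring has taken a set and lets its pad sit a quarter of a millimetre lower, too little to see or to read off), and it goes straight down with the pad, at most 15 mm, and springs back by itself. The graphite pad is 60 mm across; a rim 5 mm wide stands 3 mm above this face. Pressed 10 mm, the two sound springs push back with 6 to 8 N and the softened one with less than 3 N
- rest_c_tag (a joint): angle of that rest's red tag: 0 fully up (40 degrees above level), 0.70 rad flat down on its stop; starts between 0 and 0.12. A stiff hinge: it stays where it is left, and pressing from above 22 mm out from the hinge takes about 3 N
- rest_c_hinge (a point): middle of the tag's hinge line, 18 mm above the bench and 48 mm from the pad's axis along the rest's -x. The tag is a red plate 50 mm long (outward from the hinge, away from the pad), 36 mm wide, 3 mm thick, with a white stripe near its free end; lying flat its upper face is 19.5 mm above the bench; up, its free end is about 50 mm above the bench
- bulb: blown clear-glass ornament standing on its foot, 52 mm across, 82 mm high; origin under its middle; a bystander, to be left alone
- jar: small amber glass jar with black lid, 44 mm across, 70 mm high; origin under its middle; a bystander, to be left alone
- tin: flat round tin of tool wax with brass lid, 62 mm across, 26 mm high; origin under its middle; a bystander, to be left alone
- caliper: steel sliding caliper lying flat, 220 mm long along its x, jaws reaching 75 mm to its -y, 14 mm thick at most; origin under its middle; a bystander, to be left alone
- paddle: graphite paddle lying flat, 235 mm long along its x, wooden handle at -x, 22 mm thick; origin under its middle; a bystander, to be left alone
- rodpot: steel pot of glass rods, 76 mm across, 190 mm high with the rods; origin under its middle; a bystander, to be left alone
- specs: tinted working spectacles lying with folded-out arms, 130 mm wide, 40 mm high; origin under its middle; a bystander, to be left alone
Mind the look-alikes: they are no part of the job. What is shaped like the rest_b but green is not meant. What is shaped like the rest_c but pink is not meant.

How it is judged:
On the way, in this order (a step that is already met when the one before it is completed fails the run):
1. the leftmost (+y) rest's pad is pressed down at least 6 mm with the fingers, the other two pads being up (((world y of rest_a above 0.12 m and height (world z) of rest_a_seat below 0.053 m and contact force between the fingers and rest_a above 0.3 N and height (world z) of each of rest_b_seat, rest_c_seat above 0.056 m) or (world y of rest_b above 0.12 m and height (world z) of rest_b_seat below 0.053 m and contact force between the fingers and rest_b above 0.3 N and height (world z) of each of rest_a_seat, rest_c_seat above 0.056 m) or (world y of rest_c above 0.12 m and height (world z) of rest_c_seat below 0.053 m and contact force between the fingers and rest_c above 0.3 N and height (world z) of each of rest_a_seat, rest_b_seat above 0.056 m))), for 0.1 s.
2. the middle rest's pad is pressed down at least 6 mm with the fingers, the other two pads being up (((world y of rest_a between -0.12 and 0.12 m and height (world z) of rest_a_seat below 0.053 m and contact force between the fingers and rest_a above 0.3 N and height (world z) of each of rest_b_seat, rest_c_seat above 0.056 m) or (world y of rest_b between -0.12 and 0.12 m and height (world z) of rest_b_seat below 0.053 m and contact force between the fingers and rest_b above 0.3 N and height (world z) of each of rest_a_seat, rest_c_seat above 0.056 m) or (world y of rest_c between -0.12 and 0.12 m and height (world z) of rest_c_seat below 0.053 m and contact force between the fingers and rest_c above 0.3 N and height (world z) of each of rest_a_seat, rest_b_seat above 0.056 m))), for 0.1 s.
3. the rightmost (-y) rest's pad is pressed down at least 6 mm with the fingers, the other two pads being up (((world y of rest_a below -0.12 m and height (world z) of rest_a_seat below 0.053 m and contact force between the fingers and rest_a above 0.3 N and height (world z) of each of rest_b_seat, rest_c_seat above 0.056 m) or (world y of rest_b below -0.12 m and height (world z) of rest_b_seat below 0.053 m and contact force between the fingers and rest_b above 0.3 N and height (world z) of each of rest_a_seat, rest_c_seat above 0.056 m) or (world y of rest_c below -0.12 m and height (world z) of rest_c_seat below 0.053 m and contact force between the fingers and rest_c above 0.3 N and height (world z) of each of rest_a_seat, rest_b_seat above 0.056 m))), for 0.1 s.
4. the tag of the softest rest (the one whose pad, left alone, sits below 58.9 mm) is pushed down flat with the fingers (((value of joint rest_a_tag above 0.6 rad and contact force between the fingers and rest_a above 0.3 N and height (world z) of rest_a_seat between 0.056 and 0.0589 m) or (value of joint rest_b_tag above 0.6 rad and contact force between the fingers and rest_b above 0.3 N and height (world z) of rest_b_seat between 0.056 and 0.0589 m) or (value of joint rest_c_tag above 0.6 rad and contact force between the fingers and rest_c above 0.3 N and height (world z) of rest_c_seat between 0.056 and 0.0589 m))), for 0.02 s.
At the end, for the whole second after the job is handed in: The softest rest's tag lies flat (0.60 rad or more of its 0.70), the other two tags are still up (under 0.25 rad), all three pads are back up, and every other loose thing is within 30 mm of where it stood (((value of joint rest_a_tag above 0.6 rad and height (world z) of rest_a_seat between 0.056 and 0.0589 m and value of joint each of rest_b_tag, rest_c_tag below 0.25 rad and height (world z) of each of rest_b_seat, rest_c_seat above 0.0589 m) or (value of joint rest_b_tag above 0.6 rad and height (world z) of rest_b_seat between 0.056 and 0.0589 m and value of joint each of rest_a_tag, rest_c_tag below 0.25 rad and height (world z) of each of rest_a_seat, rest_c_seat above 0.0589 m) or (value of joint rest_c_tag above 0.6 rad and height (world z) of rest_c_seat between 0.056 and 0.0589 m and value of joint each of rest_a_tag, rest_b_tag below 0.25 rad and height (world z) of each of rest_a_seat, rest_b_seat above 0.0589 m)) and distance of each of bulb, jar, tin, caliper, paddle, rodpot, specs from where it was at the start of the episode below 0.03 m); the robot touches nothing.
It fails at once if the tag of a sound rest is pushed down (past 0.3 rad) ((value of joint rest_a_tag above 0.3 rad and height (world z) of rest_a_seat above 0.0589 m) or (value of joint rest_b_tag above 0.3 rad and height (world z) of rest_b_seat above 0.0589 m) or (value of joint rest_c_tag above 0.3 rad and height (world z) of rest_c_seat above 0.0589 m)).
It fails at once if a bystander is picked up, carried or shifted more than 30 mm (distance of any of bulb, jar, tin, caliper, paddle, rodpot, specs from where it was at the start of the episode above 0.03 m).
It also fails if it takes over 51 s, if anything falls off the work surface, if the arm or the gripper's body presses on something with over 40 N, if the wrist force passes 120 N, or if a joint passes its speed limit or range.

ROBOT

A 6-joint arm with a two-finger parallel gripper is mounted at the origin on the work surface. World frame = base frame: x ahead of the robot, y to its left, z up, the work surface at z = 0. Lengths are in m, angles in rad, forces in N, time in s.
With the tool pointing down it reaches from about 0.25 to 0.725 m from the base axis. Payload 4 kg.
Tool frame: the origin (TCP) lies on the centre line of the jaws, within the pads' length; the fingertips stand 17 mm ahead of it and the grasp point (between the pads) lies 2 mm behind it; z points along the fingers, y is the line along which they close (so a half turn about z gives the same grasp; the last joint's range is limited). The gripper opens to 85 mm and grips with 20 to 120 N. Pads are 22 mm wide; open, the fingers measure 114 mm over their backs; the gripper's body (76 mm by 85 mm) begins 54 mm behind the grasp point. The pads swing forward as they close: fully open they stand 13 mm farther back than shut.
Start: joints at [-1.342, 0.241, 0.005, 1.335, 0, 1.571], TCP at [0.113, -0.487, 0.248] pointing down, gripper open.
Joint ranges: [-2.72, 2.72], [-1.05, 1.87], [-1.09, 1.28], [-1.99, 2.15], [-1.42, 1.44], [-3.14, 3.14]. Speed limits (rad/s): [2.79, 2.79, 3.14, 3.14, 3.14, 3.14].

INTERFACE

Orientations are given as a unit quaternion [x, y, z, w].
In Python, from workcell import bot, camera, get_calibration gives the robot as it stands.
- The arm moves only by the tool apply_moves, never from a script. Its argument "steps" is a list of rows, each a list of 3 entries, a list of its own where there are three numbers: the shift along the tool's x, y, z as a fraction of full scale, then the turn, a rotation vector about the tool's x, y, z as a fraction of full scale, then the opening, from 0 (shut) to 1 (fully open). A call has exactly 8 rows; each row shifts and turns the commanded pose from where the row before left it, along the tool's axes as they then stand; what a row does not reach is not made up. Full scale, the value 1, is 20 cm for a shift and pi rad for a turn. A row lasts 1/12 s, in which the tool goes at most 41.7 mm and 7.16 degrees, less where a joint would pass 70% of its speed; a pose out of reach is approached as far as the arm can. A call with a number of a shift or a turn outside -1 to 1 is refused whole. A call with a gripper value outside its range is refused whole. The fingers move at their own pace and stop on an object; the grip force is fixed at half the most. Time passes only in rows, so rows that do not move let the fingers close, or fill a call up. It gives the time, the measured TCP pose, the force, the opening and the grip force at its end, in the units of the state.
- bot.get_obs(): the state, without advancing time (a new reading comes with each control period).
- camera(name): name is "scene" or "top" or "wrist"; returns (picture, depth): 400x640x3 uint8, red, green, blue; 400x640 float32, m along the optical axis (not along the pixel's ray), 0 where there is no reading.
- get_calibration(name): a dict with "fov_y" (degrees; the focal length in pixels is half the picture's height over the tangent of half this angle, whatever the lens; pixels are square), "cx", "cy" (the principal point, pixels), "rvec" (rotation vector, rad) and "tvec" (3), from world to camera coordinates, as OpenCV has them. Camera axes: x right, y down, z forward; pixel columns grow to the right and rows downward; lengths in m; the calibration is good to about 2 mm. A picture is of the moment at which its call begins: read the wrist's pose just before it. get_calibration takes no time and is no camera call; for the wrist camera it gives the pose at the moment of the call.
- bot.job_done(): hands the job in; it is judged then, once.
The state is a dict: "clock": time; "joint_pos": joint angles; "joint_vel": joint speeds; "tau": joint torques, N m; "eef_pos": TCP position; "tool_rot": TCP orientation; "ft_force": force on the tool from outside, world axes, zero at the start; "ft_torque": the same for the moment, N m; "grip_width": finger opening in m; "grasp_force": force on a finger pad.
Only numpy, scipy, OpenCV 4.12 (cv2) and the standard library are available. Lean on these libraries where they do the work, as an engineer would, in place of code of your own. Each camera call takes 0.05 s, during which the arm holds its last target. There are 200 camera calls.

## Working session

There is one attempt and no reset: what is moved stays moved. The work goes in short steps, Python scripts to look and compute and a tool call to move; the robot and the scene stay as the last step left them, time stands still between calls to the robot, and variables do not carry over. Pictures are saved under pics/ and viewed, at most 10 in all, crops included, and the job is handed in when it is done.

Besides the shell and the picture viewer there is one more tool, called as name(argument=value, ...) on one line, values as JSON. apply_moves: Moves the arm, as the interface text tells. Its arguments: {"type":"object","properties":{"steps":{"type":"array"}},"required":["steps"]}

```bash
mkdir -p pics
cat > h.py <<'E'
import numpy as np, cv2
from workcell import bot, camera, get_calibration
def K(c,h=400):
    f=h/2/np.tan(np.radians(c["fov_y"])/2); return f,c["cx"],c["cy"]
def world(c,d,u,v):
    f,cx,cy=K(c); R=cv2.Rodrigues(np.array(c["rvec"],float))[0]; t=np.array(c["tvec"],float).ravel()
    z=d[int(v),int(u)]; p=np.array([(u-cx)/f*z,(v-cy)/f*z,z]); return R.T@(p-t)
def cloud(c,d):
    f,cx,cy=K(c); R=cv2.Rodrigues(np.array(c["rvec"],float))[0]; t=np.array(c["tvec"],float).ravel()
    v,u=np.mgrid[:d.shape[0],:d.shape[1]]
    P=np.stack([(u-cx)/f*d,(v-cy)/f*d,d],-1); return (P-t)@R
E
python3 - <<'E'
from h import *
o=bot.get_obs(); print({k:np.round(v,3) for k,v in o.items()})
for n in("top","scene"):
    c=get_calibration(n); p,d=camera(n); cv2.imwrite(f"pics/{n}.png",p[:,:,::-1]); np.savez(f"{n}.npz",p=p,d=d); print(n,c)
E
```

```text
{'clock': np.float64(0.0), 'joint_pos': array([-1.342,  0.241,  0.004,  1.335,  0.   ,  1.571]), 'joint_vel': array([ 0.   , -0.002, -0.001,  0.   ,  0.   , -0.   ]), 'tau': array([ 1.0000e-03, -3.7232e+01,  2.5241e+01,  1.7000e-02,  0.0000e+00,
        0.0000e+00]), 'eef_pos': array([ 0.113, -0.486,  0.247]), 'tool_rot': array([ 0.993,  0.114, -0.   , -0.001]), 'ft_force': array([ 0.023,  0.254, -1.205]), 'ft_torque': array([ 0.009,  0.041, -0.034]), 'grasp_force': np.float64(0.0), 'grip_width': np.float64(0.085)}
top {'fov_y': 54.43772347456265, 'cx': 325.0151119679822, 'cy': 199.86068253610532, 'rvec': array([ 2.12348185, -2.16273513,  0.13609925]), 'tvec': array([0.01048002, 0.49300261, 1.03603425])}
scene {'fov_y': 47.0015083276322, 'cx': 318.30813576729537, 'cy': 196.7345995311288, 'rvec': array([ 2.00466292,  1.49853806, -0.55936805]), 'tvec': array([-0.14078243, -0.2883656 ,  1.65267324])}
```

View pics/top.png

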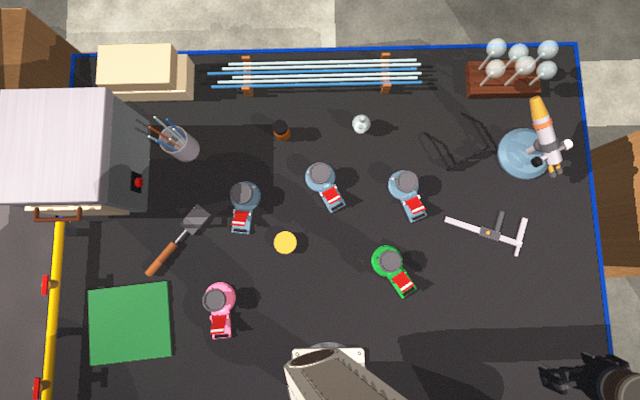

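View pics/scene.png

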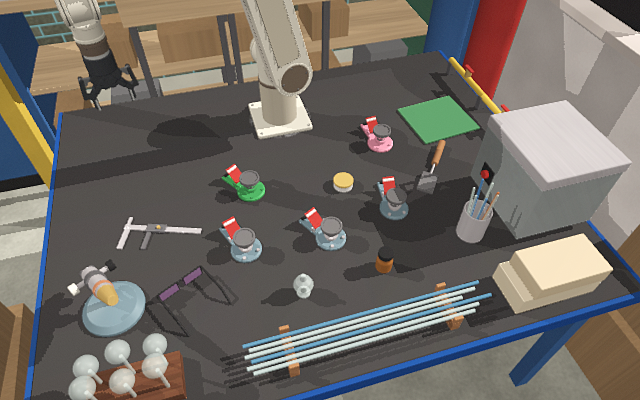

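The top view shows the three blue rests, with pads at about (244,195), (321,174) and (404,182) and red tags towards the robot. The green one (388,262) and the pink one (216,300) are decoys. Next I measure the pads and tags from the depth.

Run:
```python
from h import *
z=np.load("top.npz"); p,d=z["p"],z["d"]; c=get_calibration("top"); P=cloud(c,d)
hsv=cv2.cvtColor(p,cv2.COLOR_RGB2HSV)
for n,(u,v) in dict(L=(244,192),M=(321,174),R=(404,182)).items():
    s=(slice(v-26,v+50),slice(u-26,u+34)); Q=P[s].reshape(-1,3); H=hsv[s].reshape(-1,3)
    m=(abs(Q[:,2]-.0605)<.006)&(H[:,1]<90)
    (x,y),r=cv2.minEnclosingCircle(Q[m][:,:2].astype(np.float32))
    red=((H[:,0]<8)|(H[:,0]>172))&(H[:,1]>140)&(H[:,2]>80); T=Q[red]
    t=T.mean(0); print(n,m.sum(),"enc",np.round([x,y,r],4),"mean",np.round(Q[m].mean(0),4),"tag",np.round(t,4),T[:,2].min().round(3),T[:,2].max().round(3),"yaw dir",np.degrees(np.arctan2(*(t[:2]-[x,y])[::-1])).round(1),"dist",np.hypot(*(t[:2]-[x,y])).round(4))
for nm,(u,v) in dict(rodpot=(178,140),rodtop=(155,128),furn=(140,150),jar=(282,128)).items(): print(nm,world(c,d,u,v).round(3))
```

```text
L 382 enc [0.5142 0.2265 0.0299] mean [0.514  0.2265 0.0606] tag [0.4489 0.2321 0.0526] -0.002 1.095 yaw dir 175.1 dist 0.0655
M 379 enc [0.5654 0.0146 0.0301] mean [0.5649 0.0145 0.0601] tag [ 0.5091 -0.0138  0.0316] 0.007 0.052 yaw dir -153.2 dist 0.063
R 384 enc [ 0.537  -0.2209  0.0302] mean [ 0.5371 -0.2208  0.0604] tag [ 0.4776 -0.2439  0.0317] 0.001 0.052 yaw dir -158.8 dist 0.0636
rodpot [0.68  0.425 0.008]
rodtop [0.72  0.496 0.003]
furn [0.63  0.495 0.087]
jar [0.689 0.115 0.068]
```

apply_moves(steps=[[[0,0,0],[0,0,-0.039],0],[[0,0,0],[0,0,-0.039],0],[[0,0,0],[0,0,-0.039],0],[[0,0,0],[0,0,-0.039],0],[[0,0,0],[0,0,-0.039],0],[[0,0,0],[0,0,-0.039],0],[[0,0,0],[0,0,-0.039],0],[[0,0,0],[0,0,-0.039],0]])

```text
clock: 0.77
eef_pos: [0.1133, -0.4866, 0.2478]
tool_rot: [0.821, 0.571, 0.0, -0.001]
ft_force: [-0.6, -0.2, 0.2]
grip_width: 0.0001
grasp_force: 0.0
```

```bash
cat >> h.py <<'E'
from scipy.spatial.transform import Rotation as Ro
def st(target=None):
    o=bot.get_obs(); R=Ro.from_quat(o["tool_rot"]); print("t",round(float(o["clock"]),2),"tcp",o["eef_pos"].round(4),"F",o["ft_force"].round(2),"w",round(float(o["grip_width"]),4),"j",o["joint_pos"].round(2),"ax",R.as_matrix().round(3).tolist())
    if target is not None: print("shift (units)",(R.inv().apply(np.array(target)-o["eef_pos"])/.2).round(4))
E
python3 -c "
from h import *
st((.514,.2265,.20))"
```

```text
t 0.77 tcp [ 0.1133 -0.4866  0.2478] F [-0.61 -0.24  0.19] w 0.0001 j [-1.34  0.24  0.    1.34  0.    0.58] ax [[0.348, 0.937, -0.0], [0.937, -0.348, 0.001], [0.001, -0.001, -1.0]]
shift (units) [4.0397 0.6363 0.2427]
```

apply_moves(steps=[[[0.17,0.025,0],[0,0,0],0],[[0.17,0.025,0],[0,0,0],0],[[0.17,0.025,0],[0,0,0],0],[[0.17,0.025,0],[0,0,0],0],[[0.17,0.025,0],[0,0,0],0],[[0.17,0.025,0],[0,0,0],0],[[0.17,0.025,0],[0,0,0],0],[[0.17,0.025,0],[0,0,0],0]])

```text
clock: 1.43
eef_pos: [0.2472, -0.245, 0.2481]
tool_rot: [0.823, 0.568, 0.0, -0.0]
ft_force: [1.3, -0.8, -0.4]
grip_width: -0.0001
grasp_force: 0.0
```

apply_moves(steps=[[[0.17,0.025,0.01],[0,0,0],0],[[0.17,0.025,0.01],[0,0,0],0],[[0.17,0.025,0.01],[0,0,0],0],[[0.17,0.025,0.01],[0,0,0],0],[[0.17,0.025,0.01],[0,0,0],0],[[0.17,0.025,0.01],[0,0,0],0],[[0.17,0.025,0.01],[0,0,0],0],[[0.17,0.025,0.01],[0,0,0],0]])

```text
clock: 2.1
eef_pos: [0.381, -0.0048, 0.232]
tool_rot: [0.823, 0.569, -0.0, -0.0]
ft_force: [-0.0, -0.0, 0.1]
grip_width: 0.0002
grasp_force: 0.0
```

```bash
python3 -c "
from h import *
st((.514,.2265,.20))"
```

```text
t 2.1 tcp [ 0.381  -0.0048  0.232 ] F [-0.03 -0.    0.13] w 0.0002 j [-0.01  0.01 -0.3   1.26 -0.    1.92] ax [[0.354, 0.935, -0.0], [0.935, -0.354, -0.0], [-0.0, -0.0, -1.0]]
shift (units) [1.3168 0.2134 0.1599]
```

apply_moves(steps=[[[0.165,0.027,0.06],[0,0,0],0],[[0.165,0.027,0.06],[0,0,0],0],[[0.165,0.027,0.06],[0,0,0],0],[[0.165,0.027,0.06],[0,0,0],0],[[0.165,0.027,0.06],[0,0,0],0],[[0.165,0.027,0.06],[0,0,0],0],[[0.165,0.027,0.06],[0,0,0],0],[[0.16,0.025,0.06],[0,0,0],0]])

```text
clock: 2.77
eef_pos: [0.5142, 0.2259, 0.135]
tool_rot: [0.823, 0.569, -0.0, -0.0]
ft_force: [0.5, 0.4, -0.7]
grip_width: -0.0002
grasp_force: 0.0
```

Run:
```python
from h import *
st((.514,.2265,.076+.006))
p,d=camera("scene"); cv2.imwrite("pics/s2.png",cv2.resize(p[120:300,180:480],(800,480),interpolation=cv2.INTER_CUBIC)[:,:,::-1])
```

```text
t 2.77 tcp [0.5142 0.2259 0.135 ] F [ 0.45  0.38 -0.73] w -0.0002 j [ 0.41  0.43 -0.02  1.12 -0.    2.35] ax [[0.354, 0.935, -0.001], [0.935, -0.354, -0.0], [-0.001, -0.001, -1.0]]
shift (units) [ 0.0028 -0.0018  0.2651]
```

View pics/s2.png

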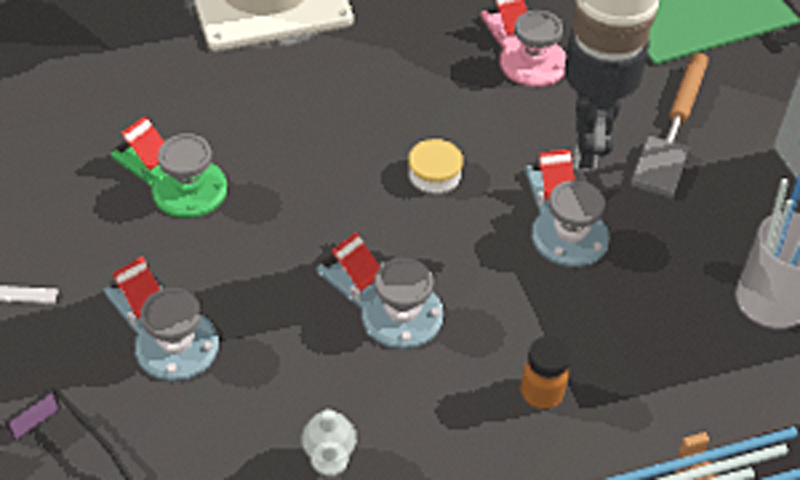

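The fingers stand over the left pad (595,155 above 578,205), and the pads and tags look as expected.

apply_moves(steps=[[[0,0,0.05],[0,0,0],0],[[0,0,0.05],[0,0,0],0],[[0,0,0.05],[0,0,0],0],[[0,0,0.05],[0,0,0],0],[[0,0,0.02],[0,0,0],0],[[0,0,0],[0,0,0],0],[[0,0,0],[0,0,0],0],[[0,0,0],[0,0,0],0]])

```text
clock: 3.48
eef_pos: [0.5144, 0.2241, 0.0931]
tool_rot: [0.823, 0.568, 0.001, 0.0]
ft_force: [-0.2, -0.1, -0.3]
grip_width: -0.0003
grasp_force: 0.0
```

apply_moves(steps=[[[0,0,0.01],[0,0,0],0],[[0,0,0.01],[0,0,0],0],[[0,0,0.01],[0,0,0],0],[[0,0,0.01],[0,0,0],0],[[0,0,0.01],[0,0,0],0],[[0,0,0],[0,0,0],0],[[0,0,0],[0,0,0],0],[[0,0,0],[0,0,0],0]])

```text
clock: 4.15
eef_pos: [0.5139, 0.2243, 0.0823]
tool_rot: [0.823, 0.568, -0.0, 0.0]
ft_force: [-0.3, 0.1, 0.5]
grip_width: -0.0002
grasp_force: 0.0
```

apply_moves(steps=[[[0,0,0.01],[0,0,0],0],[[0,0,0.01],[0,0,0],0],[[0,0,0.01],[0,0,0],0],[[0,0,0],[0,0,0],0],[[0,0,0],[0,0,0],0],[[0,0,0],[0,0,0],0],[[0,0,0],[0,0,0],0],[[0,0,0],[0,0,0],0]])

```text
clock: 4.82
eef_pos: [0.5139, 0.2243, 0.0763]
tool_rot: [0.823, 0.568, -0.0, -0.0]
ft_force: [-0.3, -0.6, 0.1]
grip_width: -0.0003
grasp_force: 0.0
```

apply_moves(steps=[[[0,0,0.01],[0,0,0],0],[[0,0,0.01],[0,0,0],0],[[0,0,0.01],[0,0,0],0],[[0,0,0.01],[0,0,0],0],[[0,0,0.01],[0,0,0],0],[[0,0,0],[0,0,0],0],[[0,0,0],[0,0,0],0],[[0,0,0],[0,0,0],0]])

```text
clock: 5.48
eef_pos: [0.5142, 0.2244, 0.0671]
tool_rot: [0.823, 0.568, 0.0, 0.0]
ft_force: [-1.5, -0.9, 7.1]
grip_width: 0.0001
grasp_force: 3.5
```

Run:
```python
from h import *
for i in range(3): st(); camera("scene")
```

```text
t 5.48 tcp [0.5142 0.2244 0.0671] F [-1.51 -0.89  7.09] w 0.0001 j [ 0.41  0.5  -0.11  0.96 -0.    2.34] ax [[0.354, 0.935, 0.001], [0.935, -0.354, 0.0], [0.001, 0.001, -1.0]]
t 5.53 tcp [0.5142 0.2244 0.0671] F [-1.84 -1.09  7.01] w 0.0 j [ 0.41  0.5  -0.11  0.96 -0.    2.34] ax [[0.354, 0.935, 0.001], [0.935, -0.354, 0.0], [0.001, 0.001, -1.0]]
t 5.58 tcp [0.5142 0.2244 0.0671] F [-1.73 -1.68  6.77] w 0.0001 j [ 0.41  0.5  -0.11  0.96 -0.    2.34] ax [[0.354, 0.935, 0.001], [0.935, -0.354, 0.0], [0.001, 0.001, -1.0]]
```

apply_moves(steps=[[[0,0,0.008],[0,0,0],0],[[0,0,0],[0,0,0],0],[[0,0,0],[0,0,0],0],[[0,0,-0.02],[0,0,0],0],[[0,0,-0.04],[0,0,0],0],[[0,0,-0.06],[0,0,0],0],[[0,0,-0.08],[0,0,0],0],[[0,0,-0.08],[0,0,0],0]])

```text
clock: 6.3
eef_pos: [0.5132, 0.224, 0.1206]
tool_rot: [0.823, 0.568, -0.001, -0.0]
ft_force: [-0.2, 0.4, -0.2]
grip_width: 0.0001
grasp_force: 0.0
```

```bash
python3 -c "
from h import *
st((.565,.0146,.095))"
```

```text
t 6.3 tcp [0.5132 0.224  0.1206] F [-0.24  0.35 -0.15] w 0.0001 j [ 0.41  0.44 -0.05  1.08 -0.    2.34] ax [[0.354, 0.935, -0.002], [0.935, -0.354, -0.001], [-0.001, -0.001, -1.0]]
shift (units) [-0.8874  0.6128  0.1283]
```

apply_moves(steps=[[[-0.127,0.0875,0],[0,0,0],0],[[-0.127,0.0875,0],[0,0,0],0],[[-0.127,0.0875,0],[0,0,0],0],[[-0.127,0.0875,0],[0,0,0],0],[[-0.127,0.0875,0],[0,0,0],0],[[-0.127,0.0875,0],[0,0,0],0],[[-0.127,0.0875,0.03],[0,0,0],0],[[0,0,0.04],[0,0,0],0]])

```text
clock: 6.97
eef_pos: [0.5673, 0.0096, 0.1071]
tool_rot: [0.825, 0.566, 0.0, 0.002]
ft_force: [0.5, -0.5, -0.4]
grip_width: -0.0
grasp_force: 0.0
```

apply_moves(steps=[[[0,0,0.04],[0,0,0],0],[[0,0,0.04],[0,0,0],0],[[0,0,0.03],[0,0,0],0],[[0,0,0.02],[0,0,0],0],[[0,0,0.02],[0,0,0],0],[[0,0,0],[0,0,0],0],[[0,0,0],[0,0,0],0],[[0,0,0],[0,0,0],0]])

```text
clock: 7.63
eef_pos: [0.5658, 0.0151, 0.0771]
tool_rot: [0.823, 0.569, 0.0, 0.0]
ft_force: [0.5, -0.2, 0.3]
grip_width: 0.0
grasp_force: 0.0
```

```bash
python3 -c "
from h import *
st((.565,.0146,.067))"
```

```text
t 7.63 tcp [0.5658 0.0151 0.0771] F [ 0.55 -0.2   0.33] w 0.0 j [ 0.03  0.5  -0.09  0.99 -0.    1.96] ax [[0.353, 0.936, 0.001], [0.936, -0.353, 0.0], [0.0, 0.001, -1.0]]
shift (units) [-0.0038 -0.0029  0.0503]
```

apply_moves(steps=[[[0,0,0.01],[0,0,0],0],[[0,0,0.01],[0,0,0],0],[[0,0,0.01],[0,0,0],0],[[0,0,0.01],[0,0,0],0],[[0,0,0.01],[0,0,0],0],[[0,0,0.005],[0,0,0],0],[[0,0,0],[0,0,0],0],[[0,0,0],[0,0,0],0]])

```text
clock: 8.3
eef_pos: [0.5659, 0.0147, 0.0659]
tool_rot: [0.823, 0.568, 0.0, 0.0]
ft_force: [1.0, 1.1, 2.5]
grip_width: 0.0001
grasp_force: 0.9
```

Run:
```python
from h import *
for i in range(3): st(); camera("scene")
```

```text
t 8.3 tcp [0.5659 0.0147 0.0659] F [0.97 1.1  2.52] w 0.0001 j [ 0.03  0.51 -0.1   0.96  0.    1.96] ax [[0.354, 0.935, 0.001], [0.935, -0.354, 0.0], [0.0, 0.001, -1.0]]
t 8.35 tcp [0.5659 0.0147 0.0659] F [1.6  0.28 2.55] w -0.0001 j [ 0.03  0.51 -0.1   0.96  0.    1.96] ax [[0.354, 0.935, 0.001], [0.935, -0.354, 0.0], [0.0, 0.001, -1.0]]
t 8.4 tcp [0.5659 0.0147 0.0659] F [1.92 1.03 0.82] w -0.0 j [ 0.03  0.51 -0.1   0.96  0.    1.96] ax [[0.354, 0.935, 0.001], [0.935, -0.354, 0.0], [0.0, 0.001, -1.0]]
```

The middle rest pushes back only about 2 N, against 7 N for the left one. I still press the right rest next.

apply_moves(steps=[[[0,0,0],[0,0,0],0],[[0,0,0],[0,0,0],0],[[0,0,-0.02],[0,0,0],0],[[0,0,-0.04],[0,0,0],0],[[0,0,-0.06],[0,0,0],0],[[0,0,-0.08],[0,0,0],0],[[0,0,-0.08],[0,0,0],0],[[0,0,0],[0,0,0],0]])

```text
clock: 9.12
eef_pos: [0.5672, 0.0146, 0.1252]
tool_rot: [0.823, 0.568, 0.002, 0.001]
ft_force: [-0.5, 1.0, 0.7]
grip_width: -0.0
grasp_force: 0.0
```

```bash
python3 -c "
from h import *
st((.537,-.221,.095))"
```

```text
t 9.12 tcp [0.5672 0.0146 0.1252] F [-0.49  1.    0.71] w -0.0 j [ 0.03  0.45 -0.03  1.09 -0.    1.96] ax [[0.354, 0.935, 0.005], [0.935, -0.354, -0.0], [0.002, 0.005, -1.0]]
shift (units) [-1.1553  0.2753  0.1504]
```

apply_moves(steps=[[[-0.165,0.039,0],[0,0,0],0],[[-0.165,0.039,0],[0,0,0],0],[[-0.165,0.039,0],[0,0,0],0],[[-0.165,0.039,0],[0,0,0],0],[[-0.165,0.039,0],[0,0,0],0],[[-0.165,0.039,0],[0,0,0],0],[[-0.165,0.039,0],[0,0,0],0],[[0,0,0.04],[0,0,0],0]])

```text
clock: 9.78
eef_pos: [0.5343, -0.2269, 0.1145]
tool_rot: [0.825, 0.565, -0.0, 0.002]
ft_force: [0.7, 0.5, 0.1]
grip_width: -0.0001
grasp_force: 0.0
```

apply_moves(steps=[[[0,0,0.05],[0,0,0],0],[[0,0,0.05],[0,0,0],0],[[0,0,0.05],[0,0,0],0],[[0,0,0.03],[0,0,0],0],[[0,0,0.02],[0,0,0],0],[[0,0,0],[0,0,0],0],[[0,0,0],[0,0,0],0],[[0,0,0],[0,0,0],0]])

```text
clock: 10.45
eef_pos: [0.5353, -0.2203, 0.0742]
tool_rot: [0.823, 0.569, 0.0, 0.0]
ft_force: [-0.6, 0.8, 2.8]
grip_width: -0.0001
grasp_force: 0.9
```

```bash
python3 -c "
from h import *
st((.537,-.221,.066))"
```

```text
t 10.45 tcp [ 0.5353 -0.2203  0.0742] F [-0.55  0.8   2.78] w -0.0001 j [-0.39  0.52 -0.05  0.99  0.    1.54] ax [[0.353, 0.936, 0.001], [0.936, -0.353, -0.0], [0.0, 0.001, -1.0]]
shift (units) [-0.0005  0.0092  0.0412]
```

apply_moves(steps=[[[0,0,0.01],[0,0,0],0],[[0,0,0.01],[0,0,0],0],[[0,0,0.01],[0,0,0],0],[[0,0,0.01],[0,0,0],0],[[0,0,0.005],[0,0,0],0],[[0,0,0],[0,0,0],0],[[0,0,0],[0,0,0],0],[[0,0,0],[0,0,0],0]])

```text
clock: 11.12
eef_pos: [0.5356, -0.2207, 0.0657]
tool_rot: [0.823, 0.568, 0.001, 0.001]
ft_force: [-1.2, 2.2, 7.6]
grip_width: -0.0001
grasp_force: 3.4
```

Run:
```python
from h import *
for i in range(3): st(); camera("scene")
```

```text
t 11.12 tcp [ 0.5356 -0.2207  0.0657] F [-1.2   2.23  7.59] w -0.0001 j [-0.39  0.53 -0.06  0.97  0.    1.54] ax [[0.354, 0.935, 0.002], [0.935, -0.354, 0.0], [0.001, 0.002, -1.0]]
t 11.17 tcp [ 0.5357 -0.2207  0.0657] F [-1.01  2.78  6.9 ] w 0.0003 j [-0.39  0.53 -0.06  0.97  0.    1.54] ax [[0.354, 0.935, 0.002], [0.935, -0.354, 0.0], [0.001, 0.002, -1.0]]
t 11.22 tcp [ 0.5357 -0.2207  0.0657] F [-1.43  2.33  6.75] w 0.0001 j [-0.39  0.53 -0.06  0.97  0.    1.54] ax [[0.354, 0.935, 0.002], [0.935, -0.354, 0.0], [0.001, 0.002, -1.0]]
```

Left gives about 7 N, middle about 2 N and right about 7 N, so the middle rest is the soft one. I lift off and go above its tag.

apply_moves(steps=[[[0,0,0],[0,0,0],0],[[0,0,-0.02],[0,0,0],0],[[0,0,-0.04],[0,0,0],0],[[0,0,-0.06],[0,0,0],0],[[0,0,-0.08],[0,0,0],0],[[0,0,-0.08],[0,0,0],0],[[0,0,0],[0,0,0],0],[[0,0,0],[0,0,0],0]])

```text
clock: 11.93
eef_pos: [0.5355, -0.2214, 0.1214]
tool_rot: [0.823, 0.568, 0.0, 0.001]
ft_force: [-0.6, -0.2, 0.6]
grip_width: 0.0003
grasp_force: 0.0
```

```bash
python3 -c "
from h import *
st((.495,-.0205,.08))"
```

```text
t 11.93 tcp [ 0.5355 -0.2214  0.1214] F [-0.55 -0.18  0.64] w 0.0003 j [-0.39  0.48  0.01  1.1  -0.    1.54] ax [[0.354, 0.935, 0.002], [0.935, -0.354, -0.001], [-0.001, 0.002, -1.0]]
shift (units) [ 0.8676 -0.5457  0.2049]
```

apply_moves(steps=[[[0.124,-0.078,0],[0,0,0],0],[[0.124,-0.078,0],[0,0,0],0],[[0.124,-0.078,0],[0,0,0],0],[[0.124,-0.078,0],[0,0,0],0],[[0.124,-0.078,0],[0,0,0],0],[[0.124,-0.078,0],[0,0,0],0],[[0.124,-0.078,0],[0,0,0],0],[[0,0,0],[0,0,0],0]])

```text
clock: 12.6
eef_pos: [0.4917, -0.0157, 0.1191]
tool_rot: [0.821, 0.57, -0.001, -0.002]
ft_force: [-0.3, -0.0, -0.4]
grip_width: -0.0003
grasp_force: 0.0
```

apply_moves(steps=[[[0,0,0],[0,0,0],0],[[0,0,0.05],[0,0,0],0],[[0,0,0.05],[0,0,0],0],[[0,0,0.05],[0,0,0],0],[[0,0,0.05],[0,0,0],0],[[0,0,0],[0,0,0],0],[[0,0,0],[0,0,0],0],[[0,0,0],[0,0,0],0]])

```text
clock: 13.27
eef_pos: [0.4942, -0.0201, 0.0805]
tool_rot: [0.823, 0.568, -0.0, -0.0]
ft_force: [0.0, -0.2, 0.1]
grip_width: -0.0001
grasp_force: 0.0
```

Run:
```python
from h import *
st((.495,-.0205,.0365))
p,d=camera("scene"); cv2.imwrite("pics/s3.png",cv2.resize(p[150:270,230:430],(800,480),interpolation=cv2.INTER_CUBIC)[:,:,::-1])
```

```text
t 13.27 tcp [ 0.4942 -0.0201  0.0805] F [ 0.   -0.19  0.09] w -0.0001 j [-0.04  0.37 -0.28  0.92 -0.    1.89] ax [[0.355, 0.935, -0.0], [0.935, -0.355, -0.0], [-0.0, -0.0, -1.0]]
shift (units) [-0.0007  0.0045  0.2201]
```

View pics/s3.png

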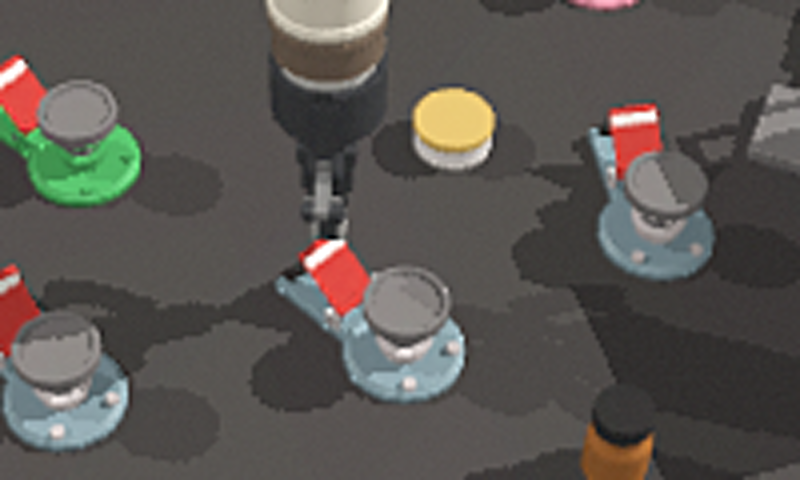

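The fingertips (330,235) stand above the free end of the middle tag (325,255), so I push down.

apply_moves(steps=[[[0,0,0.03],[0,0,0],0],[[0,0,0.03],[0,0,0],0],[[0,0,0.03],[0,0,0],0],[[0,0,0.03],[0,0,0],0],[[0,0,0.03],[0,0,0],0],[[0,0,0.03],[0,0,0],0],[[0,0,0.03],[0,0,0],0],[[0,0,0],[0,0,0],0]])

```text
clock: 13.98
eef_pos: [0.4932, -0.0196, 0.0372]
tool_rot: [0.823, 0.568, -0.001, -0.001]
ft_force: [-0.4, 0.6, 0.5]
grip_width: -0.0001
grasp_force: 0.0
```

apply_moves(steps=[[[0,0,0.005],[0,0,0],0],[[0,0,0.005],[0,0,0],0],[[0,0,0],[0,0,0],0],[[0,0,0],[0,0,0],0],[[0,0,0],[0,0,0],0],[[0,0,0],[0,0,0],0],[[0,0,0],[0,0,0],0],[[0,0,0],[0,0,0],0]])

```text
clock: 14.65
eef_pos: [0.4942, -0.0197, 0.0368]
tool_rot: [0.823, 0.568, 0.0, 0.0]
ft_force: [0.2, -1.1, -0.2]
grip_width: -0.0004
grasp_force: 0.0
```

apply_moves(steps=[[[0,0,0.005],[0,0,0],0],[[0,0,0.005],[0,0,0],0],[[0,0,0],[0,0,0],0],[[0,0,0],[0,0,0],0],[[0,0,0],[0,0,0],0],[[0,0,0],[0,0,0],0],[[0,0,0],[0,0,0],0],[[0,0,0],[0,0,0],0]])

```text
clock: 15.32
eef_pos: [0.4944, -0.0197, 0.0363]
tool_rot: [0.823, 0.568, 0.0, 0.0]
ft_force: [-3.3, 0.0, 11.6]
grip_width: 0.0001
grasp_force: 6.0
```

Firm contact of 11.6 N with the tag on its stop. I retreat and check.

apply_moves(steps=[[[0,0,-0.02],[0,0,0],0],[[0,0,-0.08],[0,0,0],0],[[0,0,-0.1],[0,0,0],0],[[0,0,-0.15],[0,0,0],0],[[0,0,-0.15],[0,0,0],0],[[0,0,-0.15],[0,0,0],0],[[0,0,0],[0,0,0],0],[[0,0,0],[0,0,0],0]])

```text
clock: 15.98
eef_pos: [0.4958, -0.0198, 0.1667]
tool_rot: [0.823, 0.568, 0.002, 0.002]
ft_force: [-0.1, 0.3, -0.8]
grip_width: 0.0001
grasp_force: 0.0
```

Run:
```python
from h import *
st()
p,d=camera("scene"); cv2.imwrite("pics/s4.png",cv2.resize(p[120:300,180:480],(800,480),interpolation=cv2.INTER_CUBIC)[:,:,::-1])
```

```text
t 15.98 tcp [ 0.4958 -0.0198  0.1667] F [-0.06  0.34 -0.78] w 0.0001 j [-0.04  0.28 -0.16  1.12  0.    1.89] ax [[0.354, 0.935, 0.005], [0.935, -0.354, -0.0], [0.002, 0.005, -1.0]]
```

View pics/s4.png

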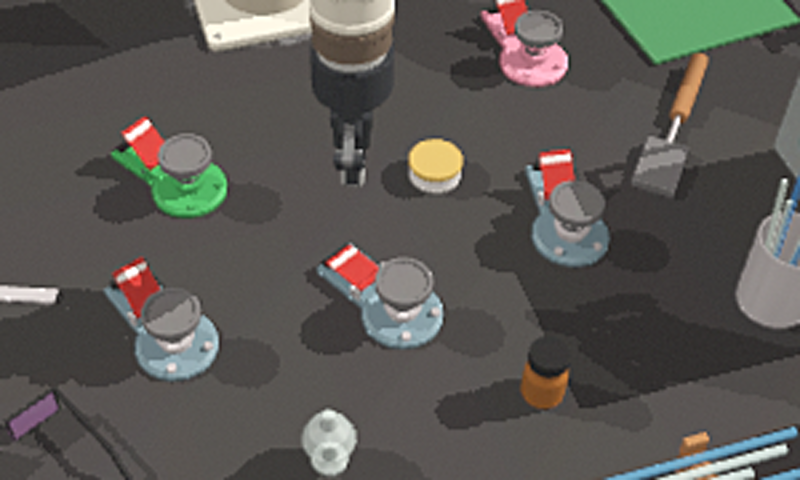

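The middle tag (350,268) lies flat, the left and right tags (557,170 and 137,285) are up, and nothing else has moved.

```bash
python3 -c "
from workcell import bot
print(bot.job_done())"
```

```text
the job is handed in; nothing more can be done
None
```

I pressed all three rests from left to right, found the middle one softest (about 2 N against about 7 N for the other two), pushed its tag flat, saw the other tags still up and nothing else moved, and handed the job in at about 16 s; no verdict came back.

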